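Clear a jammed bolt feeder and put it back in service

ROBOT

A 6-joint arm with a two-finger parallel gripper is mounted at the origin on the work surface. World frame = base frame: x ahead of the robot, y to its left, z up, the work surface at z = 0. Lengths are in mm, angles in rad, forces in N, time in s.
With the tool pointing down it reaches from about 350 to 725 mm from the base axis. Payload 6 kg.
Tool frame: the origin (TCP) lies midway between the tips of the shut fingers; the grasp point (between the pads) lies 19 mm behind it; z points along the fingers, y is the direction in which the jaws open and shut (so a half turn about z gives the same grasp; the last joint's range is limited). The gripper opens to 85 mm and grips with 20 to 120 N. Pads are 22 mm wide; open, the fingers measure 114 mm over their backs; the gripper's body (76 mm by 85 mm) begins 54 mm behind the grasp point. The pads swing forward as they close: fully open they stand 13 mm farther back than shut.
Start: joints at [-0.877, 0.04, 0.085, 0, -1.615, -0.334], TCP at [211.26, -561.554, 231.261] pointing down, gripper open.
Joint ranges: [-2.56, 2.56], [-1.29, 2.01], [-1.08, 1.49], [-3.29, 1.98], [-2.81, -0.18], [-2.99, 2.99]. Speed limits (rad/s): [2.57, 2.57, 3.01, 3.14, 3.14, 3.14].

INTERFACE

Orientations are given as a rotation vector (axis times angle).
In Python, from plant import manip gives the robot as it stands.
- The arm moves only by the tool move_arm, never from a script. Its argument "commands" is a list of rows, each a list of 5 numbers: the shift along the tool's x, y, z as a fraction of full scale, then the turn about the tool's z as a fraction of full scale, then the closure in counts, from 0 (fully open) to 255 (shut). A call has 1 to 10 rows; each row shifts and turns the commanded pose from where the row before left it, along the tool's axes as they then stand; what a row does not reach is not made up. Full scale, the value 1, is 20 mm for a shift and 0.08 rad for a turn. A row lasts 1/12 s, in which the tool goes at most 41.7 mm and 7.16 degrees, less where a joint would pass 70% of its speed; a pose out of reach is approached as far as the arm can. A call with a number of a shift or a turn outside -1 to 1 is refused whole. A call with a gripper value outside its range is refused whole. The fingers move at their own pace and stop on an object; "squeeze" is the grip in N (left out, the last holds). Time passes only in rows, so rows that do not move let the fingers close. It gives the time, the measured TCP pose, the force and the opening at its end, in the units of the state.
- manip.get_state(): the state, without advancing time (a new reading comes with each control period).
- manip.capture(name): name is "scene" or "top" or "wrist"; returns the picture (480x640x3 uint8, red, green, blue); there is no depth.
- manip.calibration(name): a dict with "fx", "fy", "cx", "cy" (pixels), "D" ([k1, k2, p1, p2, k3] as OpenCV has them; the pictures are not rectified), "T" (4x4, takes a point from camera to world coordinates). Camera axes: x right, y down, z forward; pixel columns grow to the right and rows downward; lengths in mm; the calibration is good to about 2 mm. A picture is of the moment at which its call begins: read the wrist's pose just before it. calibration takes no time and is no camera call; for the wrist camera it gives the pose at the moment of the call.
- manip.sign_off(): hands the job in, once; it reports no verdict.
Trained networks look in the newest picture that a camera, given by its name, has taken for a name from the list of things; names that differ only in an ending like _2 or _b are one class to them, and where a whole thing is asked for, a point or a joint stands for the part that bears it (a point fixed in the world has none). Each returns a list of dicts, best first, with "confidence" (0 to 1); they miss things now and then, are a little off and sometimes report something else, mostly with a low value. They report only what shows in the picture. A call takes as long as a camera call. They do not tell look-alikes from the thing itself.
- manip.recognise(camera, query): "uv" ([column, row] in pixels, amid what is visible of it).
The state is a dict: "time_s": time; "joint_pos": joint angles; "qvel": joint speeds; "joint_efforts": joint torques, N m; "eef_pos": TCP position; "orientation": TCP orientation; "ft_force": force on the tool from outside, world axes, zero at the start; "ft_torque": the same for the moment, N m; "opening": finger opening in mm.
Only numpy, scipy, OpenCV 4.12 (cv2) and the standard library are available. Lean on these libraries where they do the work, as an engineer would, in place of code of your own. Each camera call takes 0.05 s, during which the arm holds its last target. There are 200 camera calls.

TASK

An over-long bolt has jammed crosswise under the clear cover of the feeder's chute: push it back up the chute into the open hopper to free it, lift it out, put it in the open reject drawer and push that drawer fully home until it snaps in at its catch. Put every shorter bolt that lies loose on the bench back into the hopper and shut the hopper's lid; do not disturb the other things on the bench.

Things in the scene. Friction and masses are not known exactly. Their poses are not given: they have to be found in the camera images.
- feeder: Parts feeder fixed to the bench: steel hopper on a grey base, covered chute running down from it, blue pick tray (140 x 85 x 45 mm) at the chute's foot. Origin: on the bench (z = 0), under the middle of the edge where hopper floor meets chute. +y points into the hopper, -y down the chute, x across, z up. Nothing slides by itself on it (friction about 0.6).
- hopper_floor (a point): centre of the hopper's level floor, upper face; feeder frame (0, 80, 108 mm), same axes. Inside, the hopper is x -70 to 70, y -80 to 80 mm from here; 3 mm walls 55 mm high on three sides, open to the chute at y = -80.
- chute_foot (a point): middle of the chute floor's lower edge; feeder frame (0, -160, 50 mm). The floor falls 20 degrees from the hopper floor's edge, 170 mm along the slope, 140 mm wide. Two upright guides in it, 35 mm high, narrow the way from 140 mm (10 mm down the slope) to 68 mm (125 mm down), then run parallel.
- cover_top (a point): middle of the upper edge of the clearing slot in the clear plastic cover, upper face; feeder frame (0, -42, 134 mm). The cover is 3 mm thick, its underside 36 mm off the chute floor and parallel to it, from 30 mm down the slope to the chute's foot. The slot, dark-edged, runs along its whole middle, 50 mm wide (x -25 to 25 mm), open at both ends.
- lid (a joint): angle of the hopper's lid, a flat grey sheet 146 x 163 x 4 mm with a black look-only lip at its free edge, hinged along x on the hopper's end wall: 0 = shut on the hopper; it starts open at 1.68 to 1.82 rad, leaning a little away from the hopper (limit 1.9). Its stiff hinge (0.30 N m friction) holds it wherever it is left; a push of a few newtons on its face moves it.
- lid_hinge (a point): middle of the lid's hinge line; feeder frame (0, 163, 163.5 mm). At angle q the lid runs from here along feeder (0, -cos q, sin q).
- lid_edge (a point): middle of the lid's free edge, outer face, 163 mm from the hinge. The outer face looks away from the hopper while the lid stands open, and up when it is shut.
- drawer (a joint): how far the reject drawer (upper one of the grey two-drawer unit, 220 x 180 x 130 mm, fixed to the bench) stands open, m: 0 = home; starts 0.095 to 0.12, opens towards the robot. Slides with 0.7 N of friction; from about 13 to 6 mm its spring catch resists (4 to 5 N) and pushes it out again, below 5 mm the catch pulls it home.
- drawer_floor (a point): centre of the reject drawer's inner floor, 76 mm above the bench; inside 189 mm (x) by 154 mm (y), walls 39 mm high. Moves with the drawer. x points to its back, into the unit; its front's inner face is at x = -94 mm. From there back, as much as the drawer stands open less 3 mm is uncovered. The unit's top is 54 mm above this floor.
- drawer_front (a point): centre of the outer face of the reject drawer's blue front, 98 mm above the bench; the front is 176 mm wide and 56 mm high. A look-only finger lip sticks out 16 mm near its top over the middle 70 mm. Axes as drawer_floor.
- long_bolt: the jammed over-long bolt, dark grey plastic, about 50 g: shank 16 mm in diameter, hexagon head 22 mm across flats and 10 mm thick, 96 mm long in all. Origin: on its axis, half-way along its whole length; x along the axis, head at +x. Starts across the chute between the guides, about 66 mm down the slope, both ends under the cover.
- bolt1: a shorter dark grey plastic bolt, about 30 g, loose on the bench in front of the feeder: shank 16 mm in diameter, hexagon head 22 mm across flats and 9 mm thick, 60 mm long in all. Origin: on its axis, half-way along its whole length (about 10 mm above what it lies on); x along the axis, head at +x. May be absent.
- bolt2: a shorter dark grey plastic bolt, about 30 g, loose on the bench in front of the feeder: shank 16 mm in diameter, hexagon head 22 mm across flats and 9 mm thick, 60 mm long in all. Origin: on its axis, half-way along its whole length (about 10 mm above what it lies on); x along the axis, head at +x. May be absent.
- bolt3: a shorter dark grey plastic bolt, about 30 g, loose on the bench in front of the feeder: shank 16 mm in diameter, hexagon head 22 mm across flats and 9 mm thick, 60 mm long in all. Origin: on its axis, half-way along its whole length (about 10 mm above what it lies on); x along the axis, head at +x. May be absent.
- bolt4: a shorter dark grey plastic bolt, about 30 g, loose on the bench in front of the feeder: shank 16 mm in diameter, hexagon head 22 mm across flats and 9 mm thick, 60 mm long in all. Origin: on its axis, half-way along its whole length (about 10 mm above what it lies on); x along the axis, head at +x. May be absent.
- tape_roll: bystander: roll of tape lying flat, 64 mm in diameter, 24 mm high; origin at the centre of its underside
- screwdriver: bystander: screwdriver lying behind the hopper, black handle 100 mm long; origin under the front of its handle
- pinboard1: bystander: dark brown block with rows of short steel pins, 90 x 60 x 24 mm; origin at the centre of its underside
- pinboard2: bystander: a like block behind the feeder; origin as the other's
- grease_tin: bystander: closed tin, 66 mm in diameter, 75 mm high, behind the feeder's tray; origin at the centre of its underside
- mallet: bystander: rubber mallet, 290 mm long, lying at the far left; origin under its middle
Things that resemble listed ones, but are neither listed nor needed, are in the scene too. What is shaped like the long_bolt but red is not meant.

How it is judged (in metres and radians):
On the way, in this order (a step that is already met when the one before it is completed fails the run):
1. the over-long bolt has been pushed back up the chute, clear of the cover, to the hopper (y of long_bolt in the frame of feeder above -0.014 m and z of long_bolt in the frame of feeder below 0.145 m and x of long_bolt in the frame of feeder between -0.07 and 0.07 m).
2. the over-long bolt lies in the reject drawer (x of long_bolt in the frame of drawer_floor between -0.0975 and 0.0975 m and y of long_bolt in the frame of drawer_floor between -0.08 and 0.08 m and z of long_bolt in the frame of drawer_floor between 0 and 0.034 m and linear speed of long_bolt below 0.03 m/s), for 0.2 s.
At the end, for the whole second after the job is handed in: The over-long bolt lies in the reject drawer, the drawer is home in its catch (within 3 mm), every shorter bolt there is lies in the hopper, and the lid is shut (within 0.06 rad); all at rest (all of step 2 and value of joint drawer below 0.003 m and value of joint lid below 0.06 rad and x of bolt1 in the frame of hopper_floor between -0.07 and 0.07 m and y of bolt1 in the frame of hopper_floor between -0.08 and 0.08 m and z of bolt1 in the frame of hopper_floor between 0 and 0.055 m and linear speed of each of bolt1, bolt2, bolt3, bolt4 below 0.03 m/s and x of bolt2 in the frame of hopper_floor between -0.07 and 0.07 m and y of bolt2 in the frame of hopper_floor between -0.08 and 0.08 m and z of bolt2 in the frame of hopper_floor between 0 and 0.055 m and x of bolt3 in the frame of hopper_floor between -0.07 and 0.07 m and y of bolt3 in the frame of hopper_floor between -0.08 and 0.08 m and z of bolt3 in the frame of hopper_floor between 0 and 0.055 m and x of bolt4 in the frame of hopper_floor between -0.07 and 0.07 m and y of bolt4 in the frame of hopper_floor between -0.08 and 0.08 m and z of bolt4 in the frame of hopper_floor between 0 and 0.055 m); the robot touches nothing.
It fails at once if one of the six bystanders is disturbed (moved more than 4 cm) (distance of any of tape_roll, screwdriver, pinboard1, pinboard2, grease_tin, mallet from where it was at the start of the episode above 0.04 m).
Of bolt1, bolt2, bolt3, bolt4 only 2 to 4 are there at a start; the rules pass over those that are not, and their reading is None.
At some moment in a run one of bolt1, bolt2, bolt3, bolt4 may be knocked a few centimetres aside while the robot is not near it.
Once in a run the grip may slacken for a moment while it holds something.
It also fails if it takes over 210 s, if anything falls off the work surface, if the arm or the gripper's body presses on something with over 40 N, if the wrist force passes 120 N, or if a joint passes its speed limit or range.

## Working session

There is one attempt and no reset: what is moved stays moved. The work goes in short steps, Python scripts to look and compute and a tool call to move; the robot and the scene stay as the last step left them, time stands still between calls to the robot, and variables do not carry over. Pictures are saved under pics/ and viewed, about 12 in all and at most 16, crops included, and the job is handed in when it is done.

Besides the shell and the picture viewer there is one more tool, called after "Request:" as name([rows], argument=value, ...), one row to a line, values as JSON. move_arm: Moves the arm, as the interface text tells. Shift numbers are shares of 20 mm and turn numbers shares of 0.08 rad, none past 1 either way. Its arguments: {"type":"object","properties":{"commands":{"type":"array"},"squeeze":{"type":"number"}},"required":["commands"]}

```bash
ls; mkdir -p pics
cat > h.py <<'E'
import numpy as np, cv2
from plant import manip
from scipy.spatial.transform import Rotation as R
def cal(c):
    k=manip.calibration(c);K=np.array([[k['fx'],0,k['cx']],[0,k['fy'],k['cy']],[0,0,1.]]);return K,np.array(k['D'],float),np.array(k['T'],float)
def ray(c,uv,C=None):
    K,D,T=C or cal(c);p=cv2.undistortPoints(np.array([[uv]],float),K,D)[0,0]
    d=T[:3,:3]@np.array([p[0],p[1],1]);return T[:3,3],d
def onz(c,uv,z,C=None):
    o,d=ray(c,uv,C);return o+d*(z-o[2])/d[2]
def proj(c,P,C=None):
    K,D,T=C or cal(c);P=np.atleast_2d(np.array(P,float));Ti=np.linalg.inv(T)
    return cv2.projectPoints((P@Ti[:3,:3].T+Ti[:3,3]),np.zeros(3),np.zeros(3),K,D)[0][:,0]
def snap(c,name):
    im=manip.capture(c);cv2.imwrite(f'pics/{name}.png',im[:,:,::-1]);return im
def tool():
    s=manip.get_state();return np.array(s['eef_pos']),R.from_rotvec(s['orientation']).as_matrix(),s
E
python3 - <<'E'
from h import *
np.set_printoptions(precision=1,suppress=True)
for c in ['scene','top']:
    snap(c,c+'0');print(c,cal(c)[2])
    for q in ['feeder','long_bolt','bolt1','drawer_front','drawer','lid','lid_edge','cover_top','chute_foot','hopper_floor','lid_hinge','drawer_floor','tape_roll']:
        print(q,[([round(x) for x in d['uv']],round(d['confidence'],2)) for d in manip.recognise(c,q)])
p,M,s=tool();print(p,M,s['time_s'])
E
```

```text
pics
scene [[   0.5    0.6   -0.6 1416. ]
 [   0.9   -0.3    0.3 -393.9]
 [  -0.    -0.7   -0.7 1099.9]
 [   0.     0.     0.     1. ]]
feeder [([348, 253], 0.85), ([308, 264], 0.42)]
long_bolt [([348, 254], 0.65), ([227, 260], 0.56), ([310, 266], 0.45), ([193, 274], 0.45)]
bolt1 [([271, 250], 0.53), ([228, 259], 0.44)]
drawer_front [([139, 274], 0.78), ([307, 263], 0.52)]
drawer [([144, 277], 0.82)]
lid [([346, 253], 0.68), ([407, 182], 0.66)]
lid_edge [([408, 179], 0.88)]
cover_top [([347, 253], 0.73)]
chute_foot [([347, 256], 0.92)]
hopper_floor [([348, 257], 0.79)]
lid_hinge [([346, 255], 0.72), ([410, 176], 0.59)]
drawer_floor [([140, 272], 0.87)]
tape_roll [([411, 178], 0.35)]
top [[  -0.    -1.     0.2  376.8]
 [  -1.     0.     0.    63.3]
 [  -0.    -0.2   -1.  1134.8]
 [   0.     0.     0.     1. ]]
feeder [([311, 206], 0.76)]
long_bolt [([296, 299], 0.91), ([474, 304], 0.73), ([355, 212], 0.71)]
bolt1 [([369, 299], 0.73), ([422, 310], 0.53), ([213, 200], 0.37)]
drawer_front [([531, 279], 0.78), ([312, 209], 0.74), ([129, 254], 0.23)]
drawer [([532, 277], 0.94)]
lid [([218, 199], 0.78)]
lid_edge [([215, 199], 0.77)]
cover_top [([309, 210], 0.95)]
chute_foot [([202, 295], 0.75), ([308, 210], 0.6)]
hopper_floor [([308, 208], 0.68), ([355, 211], 0.56)]
lid_hinge [([217, 200], 0.6)]
drawer_floor [([528, 278], 0.82)]
tape_roll [([204, 296], 0.71), ([528, 277], 0.67), ([324, 160], 0.31)]
[ 211.3 -561.6  231.3] [[-0.9 -0.4 -0. ]
 [-0.4  0.9  0. ]
 [ 0.   0.  -1. ]] 1.4
```

Run:
```python
import cv2
a=cv2.imread('pics/top0.png');cv2.imwrite('pics/t1.png',cv2.resize(a[100:400,60:620],(0,0),fx=1.42,fy=1.42,interpolation=2))
a=cv2.imread('pics/scene0.png');cv2.imwrite('pics/s1.png',a)
```

```text
(no output)
```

View pics/t1.png

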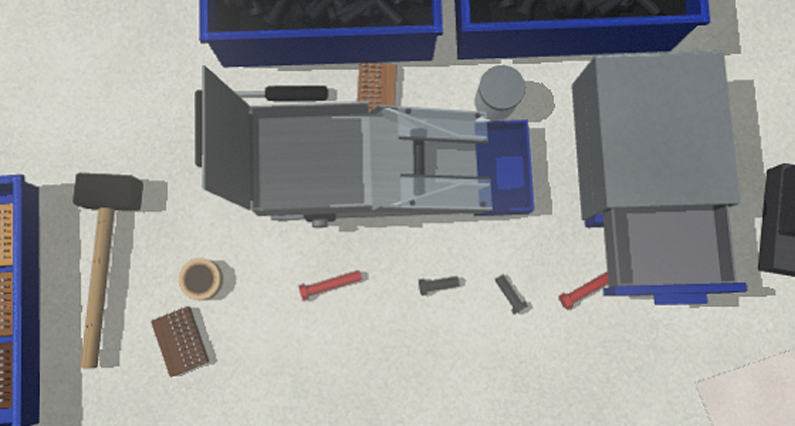

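View pics/s1.png

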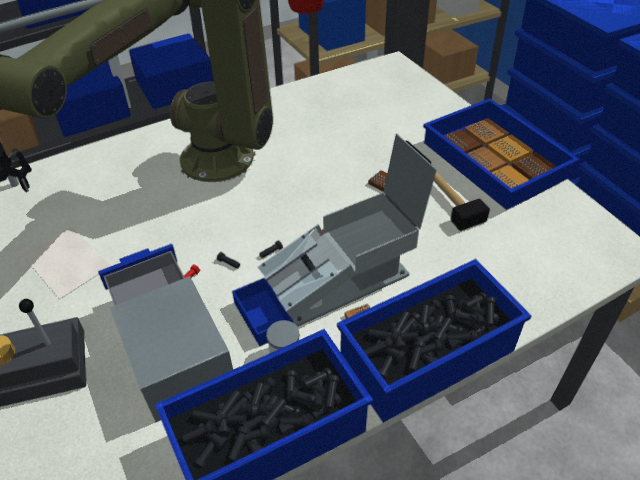

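The top view shows:
- **Feeder:** hopper at about (275,220), chute running right, lid open at the left.
- **Long bolt:** under the cover at about (355,212).
- **Short bolts:** two loose dark ones, at (370,300) and (422,308).
- **Drawer:** open at about (530,280).
- **Could be mistaken for the long bolt:** the red bolts at (296,299) and (474,304). The dark grey one in the slot is the right one.

Next I'll measure the feeder.

Run:
```python
import cv2
a=cv2.imread('pics/top0.png');cv2.imwrite('pics/t2.png',cv2.resize(a[135:270,190:450],(0,0),fx=3,fy=3,interpolation=2))
cv2.imwrite('pics/t3.png',cv2.resize(a[130:320,450:600],(0,0),fx=3,fy=3,interpolation=2))
```

```text
(no output)
```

View pics/t2.png

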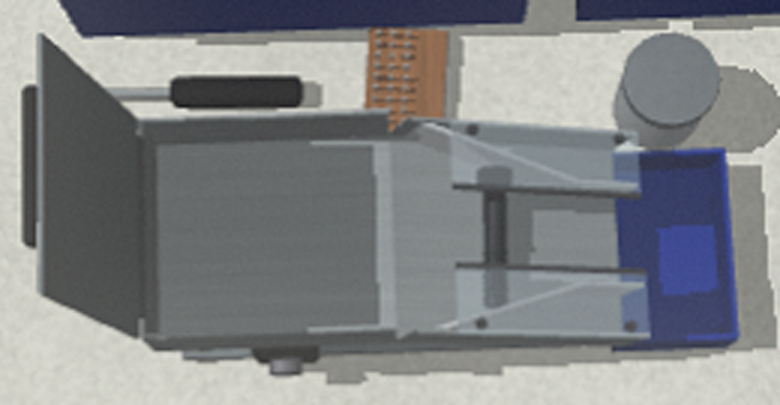

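View pics/t3.png

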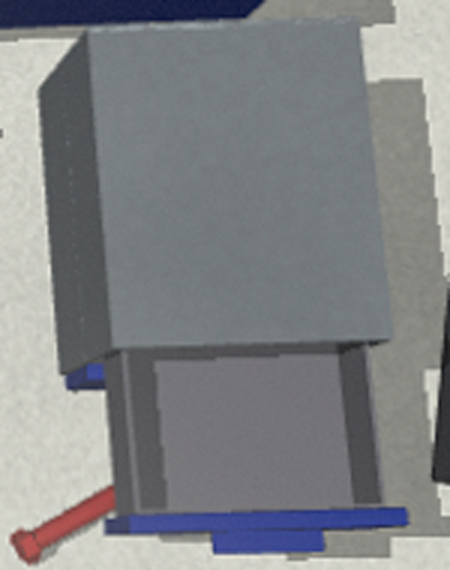

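```bash
cat > fit.py <<'E'
from h import *
from scipy.optimize import least_squares
np.set_printoptions(precision=1,suppress=True)
C=cal('top')
def fit(P,uv,x0):
    P=np.array(P,float);uv=np.array(uv,float)
    def W(p):
        c,s=np.cos(p[2]),np.sin(p[2]);return np.c_[c*P[:,0]-s*P[:,1]+p[0],s*P[:,0]+c*P[:,1]+p[1],P[:,2]]
    r=least_squares(lambda p:(proj('top',W(p),C)-uv).ravel(),x0,x_scale=[10,10,.1]);return r.x,r.fun.reshape(-1,2)
o=lambda L,a,b:np.array(L)/3+[a,b]
E
python3 - <<'E'
from fit import *
P=[(25,-42,134),(-25,-42,134),(25,-173.3,86.5),(-25,-173.3,86.5),(70,160,108)]
uv=o([(453,187),(457,266),(638,192),(647,270),(158,146)],190,135)
x,r=fit(P,uv,[430,60,0]);print('feeder',x[:2],round(x[2],4));print(r)
P=[(110,90,130),(110,-90,130),(-110,-90,130),(-110,90,130)]
uv=o([(88,30),(358,22),(390,340),(113,348)],450,130)
x,r=fit(P,uv,[430,-200,0]);print('unit',x[:2],round(x[2],4));print(r)
a=onz('top',o((106,533),450,130),126);b=onz('top',o((408,524),450,130),126);print('front',a,b,(a+b)/2,np.linalg.norm(a-b),np.arctan2(a[0]-b[0],a[1]-b[1]))
for n,u in [('b',(370,301)),('b',(422,308)),('red',(296,299)),('red',(474,304))]: print(n,onz('top',u,10))
E
```

```text
feeder [606.7  73.4] 0.0125
[[ 0.2  0.4]
 [ 0.  -1.4]
 [ 0.9  1.6]
 [-0.5 -0.9]
 [-0.6  0.4]]
unit [ 634.3 -340.6] -0.0053
[[-0.4 -0.6]
 [ 0.4 -1.1]
 [ 0.8  0.9]
 [-0.8  0.7]]
front [ 406.6 -238.6  126. ] [ 407.3 -428.7  126. ] [ 407.  -333.6  126. ] 190.09854620094052 -0.004078712638295406
b [431.3 -26.5  10. ]
b [ 413.  -137.9   10. ]
red [440.4 134.2  10. ]
red [ 418.5 -249.8   10. ]
```

```bash
cat >> h.py <<'E'
F=np.array([606.7,73.4]);YAW=.0125
def fw(x,y):
    c,s=np.cos(YAW),np.sin(YAW);return np.array([c*x-s*y,s*x+c*y])+F
def go(x,y,z,yaw=None):
    p,M,s=tool();d=M.T@(np.array([x,y,z])-p)/20;a=np.arctan2(M[1,0],M[0,0]);t=0
    if yaw is not None: t=-((yaw-a+np.pi/2)%np.pi-np.pi/2)/.08
    print('units',np.round(d,2),'turn',round(t,2),'yaw',round(a,3),'F',np.round(s['ft_force'],1),'op',s['opening'],'t',s['time_s'])
E
python3 - <<'E'
from h import *
print(fw(0,-62),fw(0,80));T,_=cal('wrist')[2],0;p,M,s=tool();print(M.T@(T[:3,3]-p),M.T@T[:3,:3])
go(590,0,231,3.1416)
E
```

```text
[607.47497982  11.40484369] [605.70002604 153.39375008]
[  74.10826989   -0.26719227 -142.38529987] [[-4.17618298e-05 -9.57906928e-01 -2.87078936e-01]
 [ 9.99999994e-01 -1.02022855e-05 -1.11429247e-04]
 [ 1.03809986e-04 -2.87078939e-01  9.57906923e-01]]
units [-2.761e+01  1.961e+01  1.000e-02] turn 4.5 yaw -2.782 F [-0.   0.2  0.1] op 85.10093738579995 t 1.4
```

Request:
move_arm([
  [0,0,0,0.9,255],
  [0,0,0,0.9,255],
  [0,0,0,0.9,255],
  [0,0,0,0.9,255],
  [0,0,0,0.9,255],
  [-0.6,1,0,0,255],
  [-0.6,1,0,0,255],
  [-0.6,1,0,0,255],
  [-0.6,1,0,0,255],
  [-0.6,1,0,0,255],
], squeeze=40)

```text
time_s: 2.23
eef_pos: [271.6, -460.6, 231.3]
orientation: [0.001, 3.142, -0.0]
ft_force: [0.5, 0.2, 0.5]
opening: 0.1
```

Request:
move_arm([
  [-0.7,1,0,0,255],
  [-0.7,1,0,0,255],
  [-0.7,1,0,0,255],
  [-0.7,1,0,0,255],
  [-0.7,1,0,0,255],
  [-0.7,1,0,0,255],
  [-0.7,1,0,0,255],
  [-0.7,1,0,0,255],
  [-0.7,1,0,0,255],
  [-0.7,1,0,0,255],
])

```text
time_s: 3.07
eef_pos: [411.9, -260.5, 231.5]
orientation: [0.0, 3.141, -0.0]
ft_force: [0.4, -0.5, 0.5]
opening: -0.1
```

Request:
move_arm([
  [-0.7,1,0,0,255],
  [-0.7,1,0,0,255],
  [-0.7,1,0,0,255],
  [-0.7,1,0,0,255],
  [-0.7,1,0,0,255],
  [-0.7,1,0,0,255],
  [-0.7,1,0,0,255],
  [-0.7,1,0,0,255],
  [-0.7,1,0,0,255],
  [-0.7,1,0,0,255],
])

```text
time_s: 3.9
eef_pos: [551.9, -60.5, 231.4]
orientation: [0.0, 3.141, 0.0]
ft_force: [-0.3, -0.2, -0.0]
opening: 0.3
```

Run:
```python
from h import *
snap('wrist','w1');go(*fw(0,-95),231,3.1416+YAW);p,M,s=tool();print(p)
for q in ['long_bolt','bolt1']: print(q,[([round(x) for x in d['uv']],round(d['confidence'],2)) for d in manip.recognise('wrist',q)])
f=lambda x,y,z:[*fw(x,y),z]
print(proj('wrist',[f(25,-42,134),f(-25,-42,134),f(25,-173.3,86.5),f(-25,-173.3,86.5)]))
```

```text
units [-2.72  1.8  -0.04] turn -0.13 yaw -3.14 F [-1.6  1.3 -1.8] op -0.1535297480084399 t 3.95
[553.45714897 -57.74878429 230.28325117]
long_bolt [([119, 61], 0.88), ([401, 307], 0.82), ([553, 79], 0.78)]
bolt1 [([366, 76], 0.57)]
[[446.43866719 344.02630218]
 [452.34964599 282.55915208]
 [279.30065287 314.61723313]
 [276.63745984 261.21364594]]
```

View pics/w1.png

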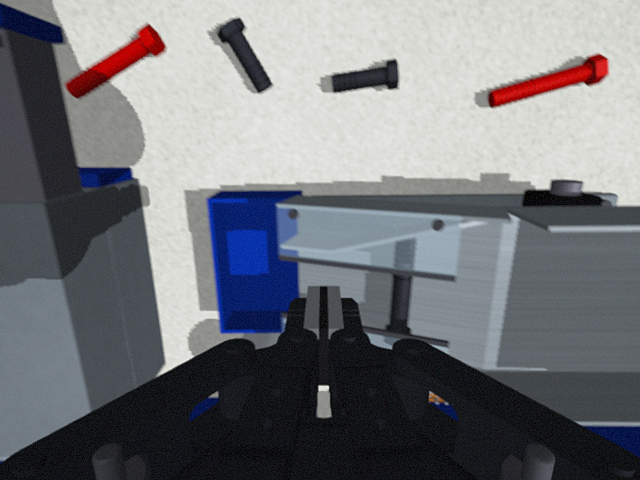

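Slot corners match my fit within about 3 px. Only two dark short bolts are loose, at (245,55) and (365,76); the other two are red. The dark long bolt shows through the slot at (400,305).

Request:
move_arm([
  [-0.9,0.6,0,-0.13,255],
  [-0.9,0.6,0,0,255],
  [-0.9,0.6,0,0,255],
  [0,0,1,0,255],
  [0,0,1,0,255],
  [0,0,1,0,255],
  [0,0,0,0,255],
])

```text
time_s: 4.63
eef_pos: [603.0, -25.8, 166.5]
orientation: [0.015, -3.134, -0.0]
ft_force: [-0.4, -0.0, -2.3]
opening: 0.4
```

Run:
```python
from h import *
snap('wrist','w2');snap('scene','s2');p,M,s=tool();print(p);go(*fw(0,-95),86,3.1416+YAW)
for c in ['wrist','scene','top']:
  if c=='top': snap('top','t4')
  print(c,[([round(x) for x in d['uv']],round(d['confidence'],2)) for d in manip.recognise(c,'long_bolt')])
```

```text
[604.74860259 -26.075061   171.57824412]
units [-0.16  0.23  4.28] turn -0.04 yaw -3.132 F [-0.4  0.   0.6] op 0.15088792336396692 t 4.7333
wrist [([522, 9], 0.65), ([373, 273], 0.64)]
scene [([306, 262], 0.68), ([192, 275], 0.63)]
top [([472, 307], 0.63), ([355, 213], 0.53), ([368, 224], 0.36)]
```

View pics/w2.png

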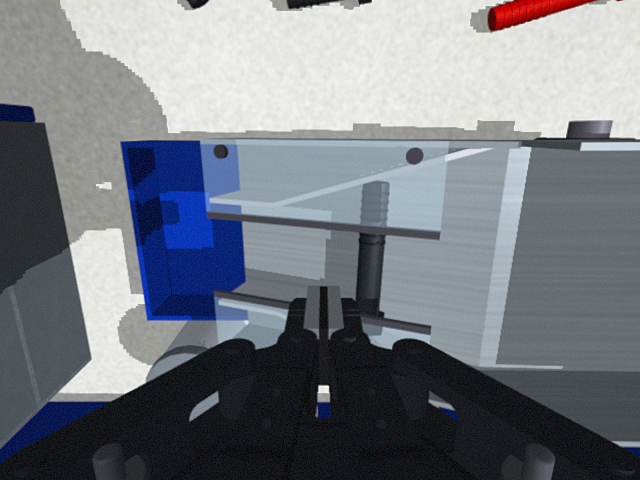

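Run:
```python
from h import *
print(onz('wrist',(330,226),110),onz('wrist',(330,312),110),onz('wrist',(371,262),96)); go(*fw(0,-95),86,3.1416+YAW)
```

```text
[586.14679215 -22.25180639 110.        ] [642.32064926 -21.38974616 110.        ] [613.66972528   4.90734889  96.        ]
units [-0.1   0.19  4.37] turn -0.03 yaw -3.132 F [ 0.1  0.2 -0.5] op 0.16595050218683197 t 4.9333
```

Request:
move_arm([
  [-0.2,-0.2,1,0,255],
  [0,0,1,0,255],
  [0,0,1,0,255],
  [0,0,1,0,255],
  [0,0,0.4,0,255],
  [0,0,0,0,255],
])

```text
time_s: 5.43
eef_pos: [608.2, -29.3, 81.7]
orientation: [0.016, -3.139, 0.0]
ft_force: [-0.1, 0.4, -0.7]
opening: -0.3
```

Run:
```python
from h import *
im=snap('wrist','w3');p,M,s=tool();print(p,s['ft_force'])
```

```text
[609.13723898 -29.38917989  83.5997755 ] [0.11511857 0.13900438 1.08545103]
```

View pics/w3.png

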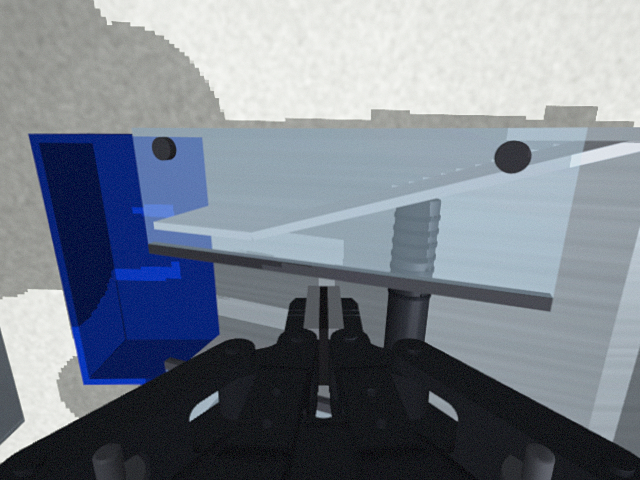

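Request:
move_arm([
  [0,0.4,0,0,255],
  [0,0.4,-0.15,0,255],
  [0,0.4,-0.15,0,255],
  [0,0.4,-0.15,0,255],
  [0,0.4,-0.15,0,255],
  [0,0.4,-0.15,0,255],
])

```text
time_s: 5.98
eef_pos: [610.2, 16.9, 103.5]
orientation: [-0.015, 3.136, -0.007]
ft_force: [-0.2, -11.7, 9.1]
opening: -0.2
```

Request:
move_arm([
  [0,0.4,-0.15,0,255],
  [0,0.4,-0.15,0,255],
  [0,0.4,-0.15,0,255],
  [0,0.4,-0.15,0,255],
  [0,0.4,-0.15,0,255],
  [0,0,0,0,255],
])

```text
time_s: 6.48
eef_pos: [609.9, 58.3, 118.8]
orientation: [-0.017, 3.135, -0.004]
ft_force: [-1.4, -7.6, 9.8]
opening: -0.0
```

Run:
```python
from h import *
im=snap('wrist','w4');snap('scene','s4');p,M,s=tool();print(p,s['ft_force'],proj('scene',p))
```

```text
[609.97440271  57.89009899 118.37036161] [-0.15291169 -7.88851028  9.0933857 ] [[333.53668432 252.86304623]]
```

View pics/w4.png

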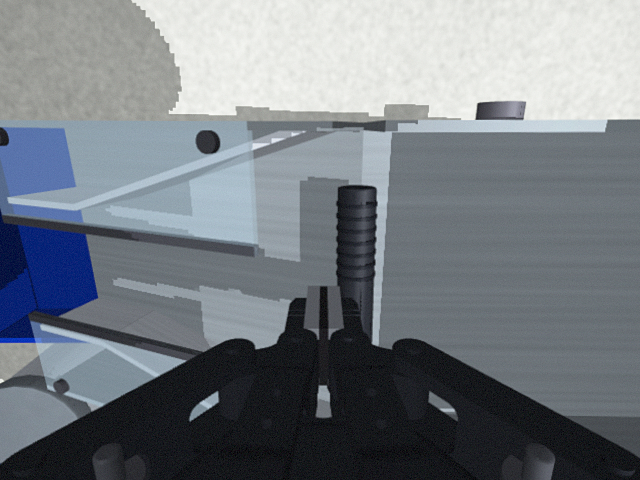

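Request:
move_arm([
  [0,0.4,0.05,0,255],
  [0,0.4,0.1,0,255],
  [0,0.4,0.1,0,255],
  [0,0.4,0,0,255],
  [0,0.4,0,0,255],
  [0,0.4,0,0,255],
  [0,0,0,0,255],
])

```text
time_s: 7.17
eef_pos: [611.9, 106.0, 117.7]
orientation: [-0.017, 3.128, -0.003]
ft_force: [-0.7, -7.9, 21.1]
opening: 0.1
```

Request:
move_arm([
  [0,-0.7,0,0,255],
  [0,-0.7,-0.8,0,255],
  [0,-0.5,-1,0,255],
  [0,0,-1,0,255],
  [0,0,-1,0,255],
  [0,0,-0.4,0,150],
  [0,0,0,0,150],
  [0,0,0,0,150],
])

```text
time_s: 7.83
eef_pos: [608.1, 69.7, 192.3]
orientation: [-0.017, 3.141, 0.002]
ft_force: [0.0, -0.4, -1.0]
opening: 34.3
```

Run:
```python
from h import *
im=snap('wrist','w5');p,M,s=tool();print(p,s['ft_force'],s['opening'])
print([([round(x) for x in d['uv']],round(d['confidence'],2),onz('wrist',d['uv'],117).round()) for d in manip.recognise('wrist','long_bolt')])
```

```text
[607.70703743  69.44963667 191.12223908] [ 0.72584368 -0.74588476 -0.92655933] 34.651922679048965
[([392, 233], 0.82, array([594., 111., 117.])), ([390, 8], 0.61, array([473., 102., 117.]))]
```

View pics/w5.png

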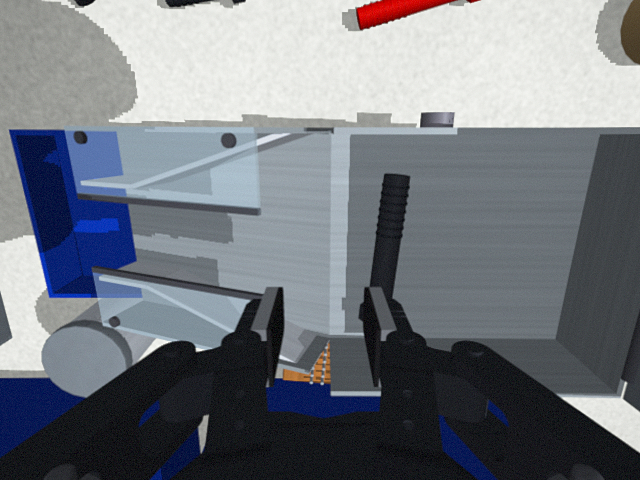

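Run:
```python
from h import *
C=cal('wrist')
a=onz('wrist',(397,180),117);b=onz('wrist',(384,285),117);u=(b-a)/np.linalg.norm(b-a);print(a,b,u,'ctr',a+48*u)
ang=np.arctan2(u[1],u[0]);print(ang);c=a+46*u
go(c[0],c[1],192,ang)
print(onz('wrist',(347,132),163),onz('wrist',(598,134),163),onz('wrist',(333,128),163))
for f in [(-70,0),(-70,160),(-73,160)]: print(fw(*f))
```

```text
[561.70288999 111.93698794 117.        ] [629.3732412  108.18830425 117.        ] [ 0.99846915 -0.05531145  0.        ] ctr [609.6294092 109.2820385 117.       ]
-0.055339688424025174
units [-0.03  2.01 -0.07] turn 0.82 yaw -3.131 F [-0.4  0.2 -1.1] op 35.1022883775977 t 7.9333
[534.53793131  78.58191751 163.        ] [534.66448744 190.57509346 163.        ] [532.88480958  72.24819656 163.        ]
[536.70546868  72.52502279]
[534.70552076 232.51252295]
[531.70575513 232.47502393]
```

Request:
move_arm([
  [0,1,0,0.8,150],
  [0,1,0,0,150],
  [0,0,0.8,0,140],
  [0,0,0.8,0,140],
  [0,0,0.8,0,140],
  [0,0,0.6,0,140],
  [0,0,0,0,140],
])

```text
time_s: 8.52
eef_pos: [607.1, 108.5, 127.6]
orientation: [-0.084, -3.134, 0.003]
ft_force: [-0.3, -0.3, -0.8]
opening: 38.5
```

Request:
move_arm([
  [0,0,0.3,0,140],
  [0,0,0.3,0,140],
  [0,0,0.2,0,140],
  [0,0,0,0,140],
])

```text
time_s: 8.85
eef_pos: [608.8, 108.7, 115.5]
orientation: [-0.085, -3.139, 0.0]
ft_force: [-0.1, -0.4, -0.1]
opening: 38.8
```

Run:
```python
from h import *
im=snap('wrist','w6');p,M,s=tool();print(p,s['ft_force'],s['opening'])
```

```text
[608.95962651 108.65486915 116.13563336] [-0.44023336  0.38685266  0.48257746] 38.249923970184945
```

View pics/w6.png

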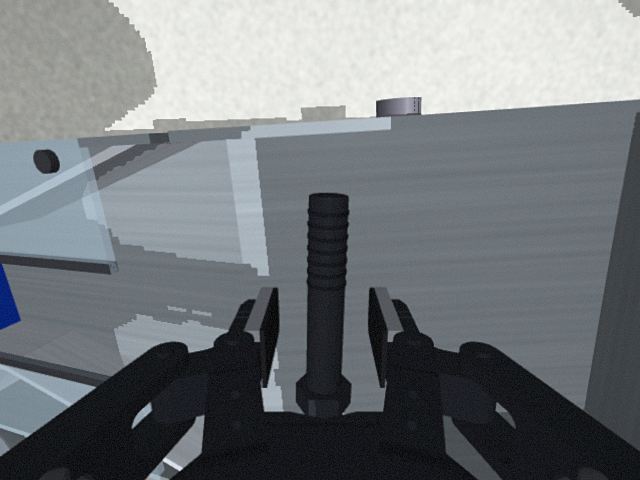

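Request:
move_arm([
  [0,0,0.15,0,140],
  [0,0,0,0,255],
  [0,0,0,0,255],
  [0,0,0,0,255],
  [0,0,0,0,255],
  [0,0,0,0,255],
], squeeze=70)

```text
time_s: 9.4
eef_pos: [609.2, 108.8, 113.7]
orientation: [0.085, 3.14, 0.0]
ft_force: [-0.3, -0.6, 0.7]
opening: 12.7
```

Request:
move_arm([
  [0,0,-0.5,0,255],
  [0,0,-0.8,0,255],
  [0,0,-1,0,255],
  [0,0,-1,0,255],
  [0,0,-1,0,255],
  [0,0,-1,0,255],
  [0,0,0,0,255],
])

```text
time_s: 9.98
eef_pos: [610.5, 108.7, 225.4]
orientation: [0.084, 3.133, 0.003]
ft_force: [0.6, 0.7, 0.3]
opening: 12.7
```

Run:
```python
from h import *
im=snap('wrist','w7')
go(440,-333,215,1.5708-.005);go(440,-333,215)
```

```text
units [  7.3  -22.52   0.32] turn 19.02 yaw 3.088 F [-0.2 -1.1 -0.7] op 12.68285182333933 t 10.0333
units [  7.3  -22.52   0.32] turn 0 yaw 3.088 F [-0.2 -1.1 -0.7] op 12.68285182333933 t 10.0333
```

Request:
move_arm([
  [0.2,-0.5,0,0,255],
  [0.32,-1,0,0,255],
  [0.32,-1,0,0,255],
  [0.32,-1,0,0,255],
  [0.32,-1,0,0,255],
  [0.32,-1,0,0,255],
  [0.32,-1,0,0,255],
  [0.32,-1,0,0,255],
  [0.32,-1,0,0,255],
  [0.32,-1,0,0,255],
])

```text
time_s: 10.87
eef_pos: [536.0, -78.9, 218.3]
orientation: [-0.085, -3.139, -0.0]
ft_force: [0.1, -0.6, -1.1]
opening: 13.1
```

Request:
move_arm([
  [0.32,-1,0,0,255],
  [0.32,-1,0,0,255],
  [0.32,-1,0,0,255],
  [0.32,-1,0,0,255],
  [0.32,-1,0,0,255],
  [0.32,-1,0,0,255],
  [0.32,-1,0,0,255],
  [0.32,-1,0,0,255],
  [0.32,-1,0,0,255],
  [0.32,-1,0,0,255],
])

```text
time_s: 11.7
eef_pos: [461.3, -274.9, 218.3]
orientation: [-0.085, -3.139, -0.001]
ft_force: [0.2, 0.9, -0.1]
opening: 13.0
```

Request:
move_arm([
  [0.32,-1,0,0,255],
  [0.32,-1,0,0,255],
  [0.2,-1,0,0,255],
  [0,0,0,1,255],
  [0,0,0,1,255],
  [0,0,0,1,255],
  [0,0,0,1,255],
  [0,0,0,1,255],
  [0,0,0,1,255],
  [0,0,0,1,255],
])

```text
time_s: 12.53
eef_pos: [441.7, -332.9, 218.2]
orientation: [-0.955, -2.991, -0.001]
ft_force: [-0.5, 0.2, -0.2]
opening: 13.1
```

Request:
move_arm([
  [0,0,0,1,255],
  [0,0,0,1,255],
  [0,0,0,1,255],
  [0,0,0,1,255],
  [0,0,0,1,255],
  [0,0,0,1,255],
  [0,0,0,1,255],
  [0,0,0,1,255],
  [0,0,0,1,255],
  [0,0,0,1,255],
])

```text
time_s: 13.37
eef_pos: [441.7, -332.9, 218.2]
orientation: [-2.044, -2.383, 0.001]
ft_force: [-0.2, -0.3, -0.9]
opening: 12.7
```

Run:
```python
from h import *
snap('wrist','w8');snap('top','t8');p,M,s=tool();print(p,s['joint_pos']);go(455,-333,110,1.5708-.005)
for c in ['wrist','top']:
  for q in ['long_bolt','drawer_floor','drawer_front']:print(c,q,[([round(x) for x in d['uv']],round(d['confidence'],2)) for d in manip.recognise(c,q)])
```

```text
[ 441.83660109 -332.90560892  218.33312439] [-2.82833727e-01 -8.37831169e-02 -6.05530667e-02 -3.69380695e-04
 -1.59575324e+00 -2.70283646e+00]
units [-0.11  0.66  5.42] turn 2.01 yaw 1.727 F [-0.4 -0.1 -0.4] op 13.024332978646903 t 13.4667
wrist long_bolt [([311, 91], 0.97), ([325, 306], 0.91)]
wrist drawer_floor [([371, 217], 0.84)]
wrist drawer_front [([374, 217], 0.86)]
top long_bolt [([292, 299], 0.55), ([557, 281], 0.48)]
top drawer_floor []
top drawer_front [([552, 302], 0.74)]
```

View pics/w8.png

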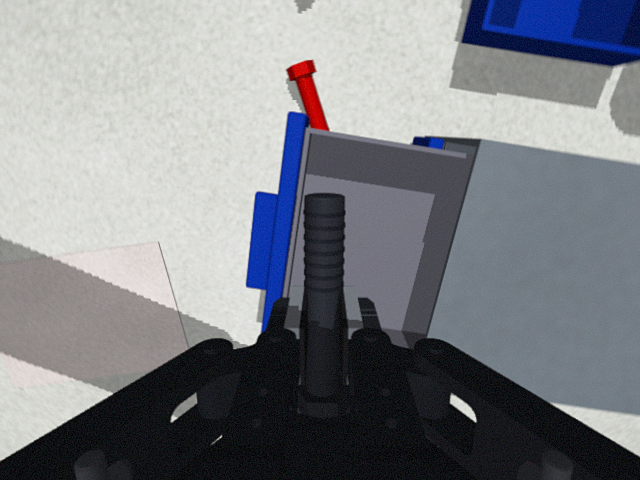

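Request:
move_arm([
  [0,0,0,0.75,255],
  [0,0,0,0.75,255],
  [0,0.85,0,0,255],
  [0,0,1,0,255],
  [0,0,1,0,255],
  [0,0,1,0,255],
  [0,0,1,0,255],
  [0,0,1,0,255],
  [0,0,0.5,0,255],
  [0,0,0.5,0,255],
])

```text
time_s: 14.6
eef_pos: [459.3, -332.2, 98.3]
orientation: [-2.179, -2.262, 0.001]
ft_force: [0.2, 0.2, 0.2]
opening: 12.8
```

Run:
```python
from h import *
snap('wrist','w9');snap('top','t9');p,M,s=tool();print(p);go(460,-333,83)
```

```text
[ 459.03510171 -331.99230436   97.88152547]
units [-0.05  0.05  0.74] turn 0 yaw 1.608 F [-0.1  0.6 -0.3] op 12.876575958730754 t 14.7
```

View pics/w9.png

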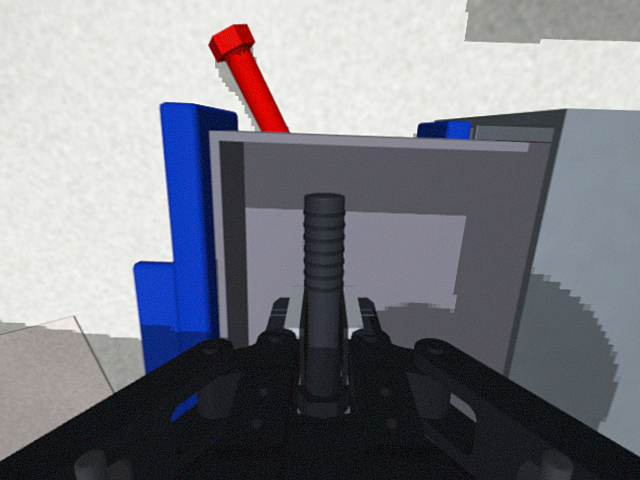

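Request:
move_arm([
  [0,0,0.4,0,255],
  [0,0,0.3,0,255],
  [0,0,0,0,255],
  [0,0,0,0,150],
  [0,0,0,0,150],
  [0,0,0,0,150],
  [0,0,0,0,150],
])

```text
time_s: 15.28
eef_pos: [459.9, -332.4, 85.8]
orientation: [2.179, 2.262, 0.001]
ft_force: [-0.5, 0.3, 0.7]
opening: 34.9
```

Request:
move_arm([
  [0,0,-0.5,0,150],
  [0,0,-1,0,150],
  [0,0,-1,0,150],
  [0,0,-1,0,150],
  [0,0,-1,0,150],
  [0,0,-1,0,255],
  [0,-1,0,0,255],
  [0,-1,0,0,255],
  [0,-1,0,0,255],
  [0,-1,0,0,255],
])

```text
time_s: 16.12
eef_pos: [378.9, -335.3, 196.4]
orientation: [2.179, 2.262, 0.0]
ft_force: [-0.3, -0.5, 0.4]
opening: -0.2
```

Run:
```python
from h import *
a=snap('wrist','w10');b=snap('top','t10');p,M,s=tool();print(p,s['joint_pos']);go(372,-333,98,1.57)
for c,z in [('wrist',86),('top',86)]:
  print(c,[([round(x) for x in d['uv']],round(d['confidence'],2),onz(c,d['uv'],z).round()) for d in manip.recognise(c,'long_bolt')])
cv2.imwrite('pics/m10.png',np.hstack([cv2.resize(a,(400,300)),cv2.resize(b[220:370,440:640],(400,300))])[:,:,::-1])
```

```text
[ 378.13331067 -335.70050705  197.29286597] [-3.26535032e-01 -2.17936966e-01 -2.18563870e-01  4.92299006e-04
 -1.56758107e+00 -2.77918184e+00]
units [ 0.15 -0.31  4.96] turn 0.46 yaw 1.607 F [ 0.3 -0.3 -0.1] op -0.20418905608399063 t 16.2167
wrist [([435, 238], 0.75, array([ 460., -337.,   86.])), ([367, 88], 0.55, array([ 403., -237.,   86.]))]
top [([294, 300], 0.75, array([435., 134.,  86.])), ([214, 202], 0.62, array([645., 297.,  86.]))]
```

View pics/m10.png

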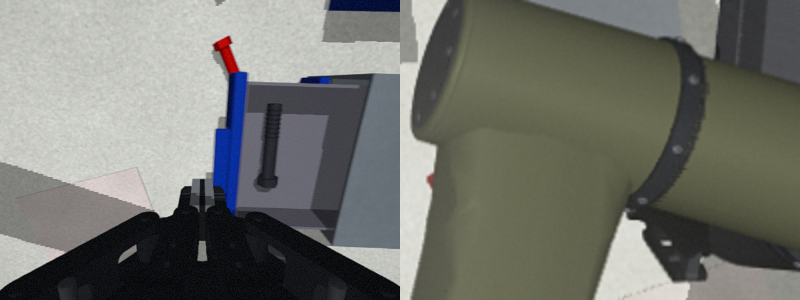

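Request:
move_arm([
  [0,-0.4,1,0,255],
  [0,0,1,0,255],
  [0,0,1,0,255],
  [0,0,1,0,255],
  [0,0,0.95,0,255],
  [0,0,0,0,255],
])

```text
time_s: 16.82
eef_pos: [370.4, -334.1, 92.0]
orientation: [-2.175, -2.257, 0.002]
ft_force: [0.3, 0.2, -1.0]
opening: -0.5
```

Request:
move_arm([
  [0,0.4,0,0,255],
  [0,0.4,0,0,255],
  [0,0.4,0,0,255],
  [0,0.4,0,0,255],
  [0,0.4,0,0,255],
  [0,0.4,0,0,255],
  [0,0.4,0,0,255],
  [0,0.4,0,0,255],
  [0,0.4,0,0,255],
  [0,0.4,0,0,255],
])

```text
time_s: 17.65
eef_pos: [452.3, -332.6, 96.1]
orientation: [-2.18, -2.262, 0.0]
ft_force: [-0.7, -1.1, 0.5]
opening: -0.4
```

Request:
move_arm([
  [0,0.4,0,0,255],
  [0,0.4,0,0,255],
  [0,0.4,0,0,255],
  [0,0,0,0,255],
])

```text
time_s: 17.98
eef_pos: [476.9, -331.5, 95.9]
orientation: [-2.179, -2.263, -0.0]
ft_force: [-0.7, 0.2, -0.3]
opening: 0.1
```

Run:
```python
from h import *
a=snap('wrist','w11');go(372,-333,98,1.57);p,M,s=tool();print(p)
```

```text
units [ 0.12 -5.22 -0.1 ] turn 0.48 yaw 1.608 F [ 0.  -0.  -0.2] op -0.28290350688881416 t 18.0333
[ 476.36873366 -331.4478367    95.95472943]
```

Request:
move_arm([
  [0,0.3,0,0,255],
  [0,0.3,0,0,255],
  [0,0,0,0,255],
])

```text
time_s: 18.28
eef_pos: [488.2, -331.3, 96.2]
orientation: [-2.18, -2.262, 0.0]
ft_force: [-0.8, 0.2, 1.0]
opening: 0.3
```

Request:
move_arm([
  [0,0.3,0,0,255],
  [0,0.3,0,0,255],
  [0,0,0,0,255],
])

```text
time_s: 18.53
eef_pos: [500.3, -330.8, 96.2]
orientation: [2.18, 2.262, 0.0]
ft_force: [-0.3, 0.8, -0.8]
opening: 0.1
```

Request:
move_arm([
  [0,0.2,0,0,255],
  [0,0,0,0,255],
  [0,0,0,0,255],
])

```text
time_s: 18.78
eef_pos: [500.6, -330.8, 96.2]
orientation: [-2.177, -2.257, 0.006]
ft_force: [-12.3, 1.8, 4.2]
opening: 0.2
```

Request:
move_arm([
  [0,0.2,0,0,255],
  [0,0,0,0,255],
  [0,0,0,0,255],
])

```text
time_s: 19.03
eef_pos: [500.7, -330.8, 96.2]
orientation: [-2.174, -2.251, 0.014]
ft_force: [-27.8, 5.6, 10.6]
opening: -0.4
```

Request:
move_arm([
  [0,-0.8,0,0,255],
  [0,-1,0,0,255],
  [0,-1,0,0,255],
  [0,-1,0,0,255],
  [0,-0.5,-1,0,255],
  [0,0,-1,0,255],
  [0,0,-1,0,255],
  [0,0,-1,0,255],
  [0,0,-1,0,255],
  [0,0,0,0,255],
])

```text
time_s: 19.87
eef_pos: [423.1, -334.8, 201.6]
orientation: [2.174, 2.257, 0.003]
ft_force: [0.3, -0.9, 0.4]
opening: -0.3
```

Run:
```python
from h import *
a=snap('wrist','w12');b=snap('scene','s12');p,M,s=tool();print(p)
print('front',[([round(x) for x in d['uv']],round(d['confidence'],2)) for d in manip.recognise('wrist','drawer_front')])
# blue pixels of the front top edge -> x at z=126
bl=(a[:,:,2]>120)&(a[:,:,0]<60)&(a[:,:,1]<90)
for v in (150,200,250):
    c=np.where(bl[v])[0]
    if len(c): print(v,c.min(),c.max(),onz('wrist',(c.min(),v),126).round(1),onz('wrist',(c.max(),v),126).round(1))
for c,z in [('scene',10)]:
  print(c,[([round(x) for x in d['uv']],round(d['confidence'],2),onz(c,d['uv'],z).round()) for d in manip.recognise(c,'bolt1')])
go(413,-138,196,1.57)
```

```text
[ 422.25922345 -333.70142069  197.27658901]
front [([466, 228], 0.91)]
150 483 500 [ 509.5 -268.9  126. ] [ 519.1 -268.6  126. ]
200 419 491 [ 476.6 -298.9  126. ] [ 519.  -297.4  126. ]
250 442 483 [ 494.3 -329.5  126. ] [ 519.4 -328.6  126. ]
scene [([222, 256], 0.74, array([ 394., -139.,   10.])), ([277, 240], 0.59, array([410.,   4.,  10.]))]
units [ 9.78 -0.06 -0.02] turn 0.47 yaw 1.608 F [ 0.3 -0.3 -0.3] op -0.16948957860042274 t 20.0667
```

Request:
move_arm([
  [1,0,0,0,150],
  [1,0,0,0,150],
  [1,0,0,0,150],
  [1,0,0,0,150],
  [1,0,0,0,150],
  [1,0,0,0,150],
  [0.5,0,0,0,150],
  [0,0,0,0,150],
])

```text
time_s: 20.73
eef_pos: [414.2, -226.0, 196.1]
orientation: [-2.139, -2.283, -0.026]
ft_force: [0.3, -1.1, 0.2]
opening: 34.9
```

```bash
cat > bolts.py <<'E'
from h import *
def find(im,c='wrist',z=10,show=True):
    C=cal(c);out=[]
    m=((im.max(2)<85)&(im.max(2).astype(int)-im.min(2)<30)).astype(np.uint8)
    m=cv2.morphologyEx(m,cv2.MORPH_OPEN,np.ones((3,3)))
    n,l,st,ce=cv2.connectedComponentsWithStats(m)
    for i in range(1,n):
        if not 300<st[i,4]<9000: continue
        ys,xs=np.where(l==i);P=np.array([onz(c,(x,y),z,C)[:2] for x,y in zip(xs[::5],ys[::5])])
        (cx,cy),(w,h),_=r=cv2.minAreaRect(P.astype(np.float32))
        q=cv2.boxPoints(r);e=[q[1]-q[0],q[2]-q[1]];e=max(e,key=np.linalg.norm)
        out.append((cx,cy,max(w,h),min(w,h),np.arctan2(e[1],e[0])));print(ce[i].round(),np.round(out[-1],2))
    return out
E
python3 - <<'E'
from bolts import *
im=snap('wrist','w13');find(im)
print([([round(x) for x in d['uv']],round(d['confidence'],2),onz('wrist',d['uv'],10).round()) for d in manip.recognise('wrist','bolt1')])
p,M,s=tool();print(p)
E
```

```text
[515.  25.] [557.85 -62.77  40.31  37.56  -1.57]
[613.  30.] [636.59 -61.    45.17   6.29   1.36]
[331. 108.] [ 415.79 -132.46   59.8    23.29    0.51]
[]
[ 414.3440858  -226.73498677  196.10502811]
```

View pics/w13.png

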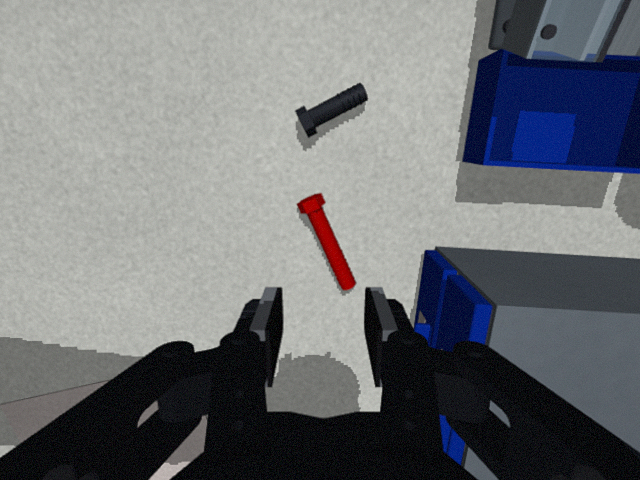

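Request:
move_arm([
  [0.95,0.05,0,0,130],
  [0.95,0.05,0,0,130],
  [0.95,0.05,0,0,130],
  [0.95,0.05,0,0,130],
  [0.95,0.05,0,0,130],
  [0,0,0,-1,130],
  [0,0,0,-1,130],
  [0,0,0,-1,130],
  [0,0,0,-1,130],
  [0,0,0,-1,130],
])

```text
time_s: 21.67
eef_pos: [408.8, -183.5, 198.3]
orientation: [-1.543, -2.7, -0.095]
ft_force: [0.3, 0.4, 0.1]
opening: 41.7
```

Request:
move_arm([
  [0,0,0,-1,130],
  [0,0,0,-1,130],
  [0,0,0,-1,130],
  [0,0,0,-1,130],
  [0,0,0,-1,130],
  [0,0,0,-1,130],
  [0,0,0,-1,130],
  [0,0,0,-1,130],
  [0,0,0,-1,130],
  [0,0,0,-1,130],
])

```text
time_s: 22.5
eef_pos: [408.8, -183.6, 198.3]
orientation: [-0.373, -3.114, -0.107]
ft_force: [-0.1, 0.1, 0.6]
opening: 41.7
```

Request:
move_arm([
  [0,0,0,-1,130],
  [0,0,0,-1,130],
  [0,0,0,-1,130],
  [0,0,0,-1,130],
  [0,0,0,-1,130],
  [0,0,0,-1,130],
  [0,0,0,-1,130],
  [0,0,0,-1,130],
  [0,0,0,-1,130],
  [0,0,0,-1,130],
])

```text
time_s: 23.33
eef_pos: [408.8, -183.5, 198.2]
orientation: [-0.864, 2.995, 0.1]
ft_force: [0.2, -0.1, 0.7]
opening: 41.9
```

Run:
```python
from bolts import *
im=snap('wrist','w14');find(im);go(416,-132,60,.51);p,M,s=tool();print(p,s['joint_pos'][5])
```

```text
[355. 233.] [ 415.94 -134.72   63.58   24.66    0.43]
[ 41. 246.] [ 571.8  -372.55   76.18   16.7     1.53]
[467. 297.] [409.68   3.02  71.05  23.48  -1.4 ]
units [-1.41  1.6   7.08] turn 0.69 yaw -2.577 F [0.7 0.1 0.3] op 41.8097705843673 t 23.3833
[ 408.79388422 -183.58311277  198.28965953] -0.9812198573988884
```

Run:
```python
from h import *
p,M,s=tool();print(M.round(3),np.round(s['joint_pos'],3))
```

```text
[[-0.844 -0.536  0.004]
 [-0.535  0.842  0.068]
 [-0.04   0.055 -0.998]] [-0.027 -0.354 -0.302 -0.068 -1.62  -0.981]
```

Request:
move_arm([
  [-0.7,0.8,0,0.55,130],
  [-0.7,0.8,0,0.55,130],
  [0,0,1,0,130],
  [0,0,1,0,130],
  [0,0,1,0,130],
  [0,0,1,0,130],
  [0,0,0,0,130],
])

```text
time_s: 23.97
eef_pos: [414.9, -135.9, 117.0]
orientation: [-0.724, 3.041, 0.106]
ft_force: [-0.2, -0.6, -1.3]
opening: 41.8
```

Run:
```python
from bolts import *
im=snap('wrist','w15');find(im);go(416,-133,9,.47);p,M,s=tool();print(p)
```

```text
[318. 231.] [ 418.15 -133.99   64.82   24.64    0.45]
[478. 302.] [413.82   4.89  74.23  24.49  -1.41]
units [ 0.08 -0.18  5.53] turn -0.04 yaw -2.675 F [ 0.1 -0.6 -0.5] op 41.99033637988569 t 24.0167
[ 415.78168725 -136.53324944  119.59789896]
```

View pics/w15.png

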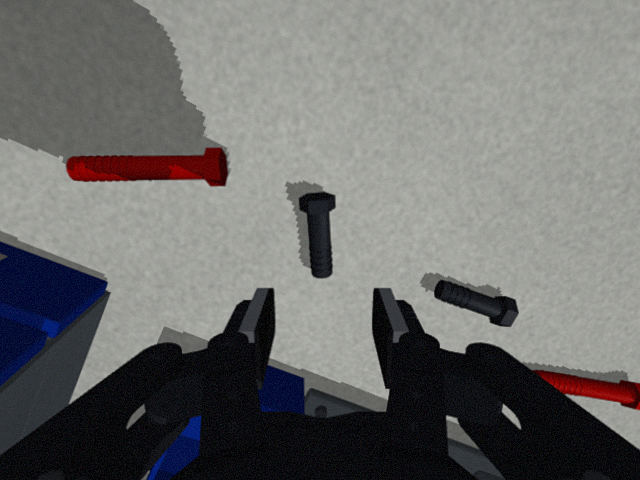

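Request:
move_arm([
  [0.05,-0.15,1,0,130],
  [0,0,1,0,130],
  [0,0,1,0,130],
  [0,0,1,0,130],
  [0,0,0.9,0,130],
  [0,0,0.6,0,130],
  [0,0,0,0,130],
])

```text
time_s: 24.6
eef_pos: [417.1, -132.5, 10.1]
orientation: [-0.724, 3.038, 0.102]
ft_force: [-0.2, -0.2, 0.1]
opening: 41.7
```

Run:
```python
from bolts import *
go(416,-133.5,8,.47);p,M,s=tool();print(p)
```

```text
units [ 0.07 -0.03  0.1 ] turn -0.04 yaw -2.675 F [-0.2 -0.2  0.1] op 41.65252902783733 t 24.6
[ 417.06479957 -132.49497963   10.13912303]
```

Request:
move_arm([
  [0.05,0,0.1,0,130],
  [0,0,0,0,255],
  [0,0,0,0,255],
  [0,0,0,0,255],
  [0,0,0,0,255],
  [0,0,0,0,255],
])

```text
time_s: 25.1
eef_pos: [418.0, -133.4, 11.1]
orientation: [-0.724, 3.033, 0.099]
ft_force: [-1.1, 0.3, 6.0]
opening: 11.2
```

Request:
move_arm([
  [0,0,-0.6,0,255],
  [0,0,-1,0,255],
  [0,0,-1,0,255],
  [0,0,-1,0,255],
  [0,0,-1,0,255],
  [0,0,-1,0,255],
  [0,0,-1,0,255],
  [0,0,-1,0,255],
  [0,0,-1,0,255],
  [0,0,-1,0,255],
])

```text
time_s: 25.93
eef_pos: [416.1, -146.1, 202.2]
orientation: [-0.724, 3.034, 0.101]
ft_force: [0.3, -0.1, -0.5]
opening: 11.8
```

Run:
```python
from bolts import *
go(*fw(0,100),215);p,M,s=tool();print(p,s['joint_pos'][5])
```

```text
units [-15.66   9.98   0.49] turn 0 yaw -2.674 F [ 0.3 -0.1 -0.5] op 11.789555239657421 t 25.9333
[ 416.1101298  -146.09483106  202.24091374] -1.1715537692599134
```

Request:
move_arm([
  [-1,0.6,0,0,255],
  [-1,0.6,0,0,255],
  [-1,0.6,0,0,255],
  [-1,0.6,0,0,255],
  [-1,0.6,0,0,255],
  [-1,0.6,0,0,255],
  [-1,0.6,0,0,255],
  [-1,0.6,0,0,255],
  [-1,0.6,0,0,255],
  [-1,0.6,0,0,255],
])

```text
time_s: 26.77
eef_pos: [541.0, 52.0, 215.1]
orientation: [-0.724, 3.035, 0.101]
ft_force: [0.3, -0.2, -0.3]
opening: 11.3
```

Request:
move_arm([
  [-1,0.6,0,0,255],
  [-1,0.6,0,0,255],
  [-1,0.6,0,0,255],
  [-1,0.6,0,0,255],
  [-1,0.5,0,0,255],
  [0,0,0,0,255],
])

```text
time_s: 27.27
eef_pos: [604.5, 150.3, 220.3]
orientation: [-0.727, 3.036, 0.101]
ft_force: [-0.4, 0.4, -0.6]
opening: 11.6
```

Run:
```python
from bolts import *
go(*fw(0,75),125);p,M,s=tool();print(p,M[:,2])
```

```text
units [ 0.14 -0.39  4.75] turn 0 yaw -2.672 F [-0.4  0.4 -0.6] op 11.6377180679685 t 27.2667
[604.51456935 150.26348937 220.27170089] [ 0.00277109  0.06736253 -0.99772472]
```

Request:
move_arm([
  [0,-0.3,1,0,255],
  [0,0,1,0,255],
  [0,0,1,0,255],
  [0,0,1,0,255],
  [0,0,0.6,0,255],
  [0,0,0,0,255],
  [0,0,0,0,130],
  [0,0,0,0,130],
  [0,0,0,0,130],
  [0,0,0,0,130],
])

```text
time_s: 28.1
eef_pos: [607.1, 148.6, 130.8]
orientation: [-0.724, 3.033, 0.101]
ft_force: [0.1, 0.0, -0.2]
opening: 41.7
```

Request:
move_arm([
  [0,0,-0.7,0,130],
  [0,0,-1,0,130],
  [0,0,-1,0,130],
  [0,0,-1,0,130],
  [0,0,-1,0,130],
  [0,0,0,0,130],
])

```text
time_s: 28.6
eef_pos: [607.8, 141.9, 229.3]
orientation: [-0.722, 3.027, 0.101]
ft_force: [1.0, -0.5, 1.2]
opening: 41.5
```

Run:
```python
from bolts import *
im=snap('wrist','w16');b=find(im,z=117);p,M,s=tool();print(p)
print([([round(x) for x in d['uv']],round(d['confidence'],2),onz('wrist',d['uv'],117).round()) for d in manip.recognise('wrist','bolt1')])
print(fw(0,80))
go(412,-25,205,-1.4);go(412,-25,205)
```

```text
[87. 72.] [577.78 -23.41 102.35   3.69   1.5 ]
[ 52. 143.] [628.37 -30.35  71.01   4.67   1.42]
[323. 224.] [6.0253e+02 1.4919e+02 6.4090e+01 2.4760e+01 5.7000e-01]
[607.27049677 142.19352752 226.86955926]
[([323, 222], 0.8, array([597., 144., 117.])), ([279, 214], 0.68, array([606., 114., 117.]))]
[605.70002604 153.39375008]
units [12.48 -3.11  0.34] turn -15.93 yaw -2.674 F [ 0.2 -0.9 -0.9] op 42.06206963028061 t 28.7
units [12.48 -3.11  0.34] turn 0 yaw -2.674 F [ 0.2 -0.9 -0.9] op 42.06206963028061 t 28.7
```

Request:
move_arm([
  [1,-0.15,0,0,130],
  [1,-0.15,0,0,130],
  [1,-0.15,0,0,130],
  [1,-0.15,0,0,130],
  [1,-0.15,0,0,130],
  [1,-0.15,0,0,130],
  [1,-0.15,0,0,130],
  [1,-0.15,0,0,130],
  [1,-0.15,0,0,130],
  [1,-0.15,0,0,130],
])

```text
time_s: 29.53
eef_pos: [440.1, 24.8, 213.3]
orientation: [-0.725, 3.036, 0.101]
ft_force: [0.2, -0.2, -0.3]
opening: 41.3
```

Request:
move_arm([
  [0.9,-0.15,0,-1,130],
  [0.9,-0.15,0,-1,130],
  [0,0,0,-1,130],
  [0,0,0,-1,130],
  [0,0,0,-1,130],
  [0,0,0,-1,130],
  [0,0,0,-1,130],
  [0,0,0,-1,130],
  [0,0,0,-1,130],
  [0,0,0,-1,130],
])

```text
time_s: 30.37
eef_pos: [412.4, 2.7, 211.9]
orientation: [-1.841, 2.492, 0.081]
ft_force: [0.3, 0.1, 0.1]
opening: 42.2
```

Request:
move_arm([
  [0,0,0,-1,130],
  [0,0,0,-1,130],
  [0,0,0,-1,130],
  [0,0,0,-1,130],
  [0,0,0,-1,130],
  [0,0,0,-0.9,130],
  [0,0,1,0,130],
  [0,0,0,0,130],
])

```text
time_s: 31.03
eef_pos: [411.4, 4.3, 189.0]
orientation: [-2.362, 1.992, 0.069]
ft_force: [0.3, 0.2, -1.2]
opening: 41.8
```

Run:
```python
from bolts import *
im=snap('wrist','w17');b=find(im);p,M,s=tool();print(p)
print([([round(x) for x in d['uv']],round(d['confidence'],2),onz('wrist',d['uv'],10).round()) for d in manip.recognise('wrist','bolt1')])
go(412,4,100,-1.4)
```

```text
[ 44. 132.] [656.69  -2.28 215.86   6.92   1.33]
[ 8. 63.] [677.42 -48.95  78.43  16.5    1.38]
[326. 200.] [412.48   2.91  63.79  24.03  -1.39]
[634. 290.] [102.37  41.47  90.33  10.85  -1.12]
[411.71444273   3.93806378 190.52381416]
[([325, 202], 0.92, array([412.,   5.,  10.])), ([41, 382], 0.77, array([684., 260.,  10.]))]
units [0.29 0.07 4.59] turn -0.01 yaw -1.401 F [ 0.2 -0.3  0.2] op 41.72158580975179 t 31.1333
```

Request:
move_arm([
  [0.3,0.05,1,0,130],
  [0.3,0.05,1,0,130],
  [0,0,1,0,130],
  [0,0,1,0,130],
  [0,0,1,0,130],
  [0,0,1,0,130],
  [0,0,1,0,130],
  [0,0,1,0,130],
  [0,0,0.6,0,130],
  [0,0,0,0,130],
])

```text
time_s: 31.97
eef_pos: [412.1, 3.1, 18.1]
orientation: [-2.362, 1.993, 0.066]
ft_force: [-0.5, -0.3, 0.0]
opening: 41.7
```

Run:
```python
from bolts import *
im=snap('wrist','w18');find(im);go(412.5,4,9,-1.39);p,M,s=tool();print(p)
```

```text
[325. 299.] [411.85   6.13  72.61  25.3   -1.43]
units [-0.01  0.03  0.55] turn -0.14 yaw -1.401 F [ 0.7 -0.4  1.4] op 41.90514199090366 t 32.0167
[413.09010075   3.15832581  19.95334021]
```

Request:
move_arm([
  [0,0,0.5,0,130],
  [0,0,0,0,255],
  [0,0,0,0,255],
  [0,0,0,0,255],
  [0,0,0,0,255],
  [0,0,0,0,255],
])

```text
time_s: 32.52
eef_pos: [414.1, 4.1, 11.2]
orientation: [-2.359, 1.989, 0.061]
ft_force: [-0.5, -0.8, 2.6]
opening: 11.5
```

Request:
move_arm([
  [0,0,-0.6,0,255],
  [0,0,-1,0,255],
  [0,0,-1,0,255],
  [0,0,-1,0,255],
  [0,0,-1,0,255],
  [0,0,-1,0,255],
  [0,0,-1,0,255],
  [0,0,-1,0,255],
  [0,0,-1,0,255],
  [0,0,-1,0,255],
])

```text
time_s: 33.35
eef_pos: [412.7, -8.9, 203.0]
orientation: [-2.359, 1.99, 0.062]
ft_force: [0.2, 1.1, -0.9]
opening: 11.1
```

Run:
```python
from bolts import *
go(*fw(0,40),215);go(*fw(0,40),125);p,M,s=tool();print(p,s['joint_pos'][5])
```

```text
units [ -4.42 -10.57  -0.14] turn 0 yaw -1.401 F [ 0.2  1.1 -0.9] op 11.063884143550968 t 33.35
units [ -4.12 -10.5    4.35] turn 0 yaw -1.401 F [ 0.2  1.1 -0.9] op 11.063884143550968 t 33.35
[412.74353225  -8.9124254  202.98049163] -0.25218018207083204
```

Request:
move_arm([
  [-0.4,-1,0,0,255],
  [-0.4,-1,0,0,255],
  [-0.4,-1,0,0,255],
  [-0.4,-1,0,0,255],
  [-0.4,-1,0,0,255],
  [-0.4,-1,0,0,255],
  [-0.4,-1,0,0,255],
  [-0.4,-1,0,0,255],
  [-0.4,-1,0,0,255],
  [-0.4,-1,0,0,255],
])

```text
time_s: 34.18
eef_pos: [597.3, 104.1, 210.0]
orientation: [-2.36, 1.99, 0.063]
ft_force: [-0.2, 0.4, 0.6]
opening: 11.6
```

Request:
move_arm([
  [-0.1,-1,0,0,255],
  [0,-0.2,0,0,255],
  [0,0,0,0,255],
])

```text
time_s: 34.43
eef_pos: [620.3, 109.8, 209.4]
orientation: [-2.361, 1.991, 0.064]
ft_force: [-1.0, -0.7, -0.3]
opening: 11.3
```

Run:
```python
from bolts import *
go(*fw(15,38),128);p,M,s=tool();print(p,M[:,2])
```

```text
units [ 0.18 -0.01  4.07] turn 0 yaw -1.401 F [-1.  -0.7 -0.3] op 11.29152875814863 t 34.4333
[620.26854319 109.7649445  209.36606851] [ 0.0020301   0.06664828 -0.99777447]
```

Request:
move_arm([
  [0.15,0,1,0,255],
  [0,0,1,0,255],
  [0,0,1,0,255],
  [0,0,0.9,0,255],
  [0,0,0,0,255],
  [0,0,0,0,130],
  [0,0,0,0,130],
  [0,0,0,0,130],
  [0,0,0,0,130],
])

```text
time_s: 35.18
eef_pos: [621.2, 111.9, 134.6]
orientation: [-2.358, 1.988, 0.06]
ft_force: [-0.5, -0.4, -0.5]
opening: 41.8
```

Request:
move_arm([
  [0,0,-0.7,0,130],
  [0,0,-1,0,130],
  [0,0,-1,0,130],
  [0,0,-1,0,130],
  [0,0,-1,0,130],
  [0,0,-1,0,255],
  [0,0,-1,0,255],
  [0,0,0,0,255],
])

```text
time_s: 35.85
eef_pos: [621.4, 102.3, 272.8]
orientation: [-2.355, 1.986, 0.054]
ft_force: [0.1, -0.9, 1.7]
opening: 5.7
```

Run:
```python
from bolts import *
im=snap('wrist','w19');find(im,z=117);p,M,s=tool();print(p,np.round(s['joint_pos'],2))
im=snap('scene','s19')
q=manip.recognise('scene','lid_edge');print(q)
f=lambda x,y,z:[*fw(x,y),z]
for a in (1.68,1.75,1.82):
    print(a,proj('scene',[f(x,163-163*np.cos(a),163.5+163*np.sin(a)) for x in (-73,73)]).round().tolist())
```

```text
[333. 238.] [615.26 118.45  81.3   61.03  -1.21]
[214. 235.] [711.66 143.78  74.62  16.92   1.55]
[620.97141356 102.68927485 270.42875968] [ 0.45  0.11  0.25 -0.06 -1.67 -0.28]
[{'uv': [410.3, 184.1], 'confidence': 0.74}, {'uv': [355.0, 312.0], 'confidence': 0.45}]
1.68 [[393.0, 134.0], [433.0, 170.0]]
1.75 [[397.0, 133.0], [438.0, 168.0]]
1.82 [[401.0, 132.0], [442.0, 168.0]]
```

Request:
move_arm([
  [0,1,0,1,255],
  [0,1,0,1,255],
  [0,1,0,0.1,255],
  [0,1,0,0,255],
  [0,1,0,0,255],
  [0,1,0,0,255],
  [0,1,0,0,255],
  [0,1,0,0,255],
  [0,1,0,0,255],
  [0,0,0,0,255],
])

```text
time_s: 36.83
eef_pos: [438.3, 97.1, 265.7]
orientation: [-2.187, 2.181, 0.069]
ft_force: [0.4, 0.1, 0.4]
opening: -0.1
```

Request:
move_arm([
  [-1,0,0,0,255],
  [-1,0,0,0,255],
  [-1,0,0,0,255],
  [-1,0,0,0,255],
  [-1,0,0,0,255],
  [-1,0,0,0,255],
  [-1,0,0,0,255],
  [-1,0,0,0,255],
  [-1,0,0,0,255],
  [-1,0,0,0,255],
])

```text
time_s: 37.67
eef_pos: [439.9, 297.8, 277.7]
orientation: [-2.188, 2.184, 0.069]
ft_force: [0.1, -0.2, -0.2]
opening: 0.1
```

Run:
```python
from bolts import *
go(585,312,285,-1.571);p,M,s=tool();print(p,M.round(2),np.round(s['joint_pos'],2))
```

```text
units [-0.72 -7.26 -0.3 ] turn 0.03 yaw -1.569 F [ 0.1 -0.2 -0.2] op 0.13378498052065543 t 37.6667
[439.90689295 297.77260409 277.6956943 ] [[ 0.   -1.    0.  ]
 [-1.   -0.    0.07]
 [-0.07 -0.   -1.  ]] [ 0.95 -0.17 -0.02 -0.04 -1.67 -0.95]
```

Request:
move_arm([
  [-0.5,0,-0.3,0,255],
  [-0.3,-0.9,0,0,255],
  [0,-0.9,0,0,255],
  [0,-0.9,0,0,255],
  [0,-0.9,0,0,255],
  [0,-0.9,0,0,255],
  [0,-0.9,0,0,255],
  [0,-0.9,0,0,255],
  [0,-0.9,0,0,255],
  [0,0,0,0,255],
])

```text
time_s: 38.5
eef_pos: [586.0, 312.1, 283.0]
orientation: [-2.188, 2.188, 0.07]
ft_force: [0.2, -0.2, -0.9]
opening: -0.2
```

Run:
```python
from bolts import *
# tool-unit waypoints along the lid arc, tip radius 125 at near side of finger
p,M,s=tool();print(p)
hy=F[1]+163;prev=None
for q in np.arange(1.9,-.01,-.1):
    # tip contact: lid outer face point at radius r, +2 mm sheet normal; outer normal=(sin q, cos q) in (y,z)
    r=115;y=hy-r*np.cos(q)+4*np.sin(q);z=163.5+r*np.sin(q)+4*np.cos(q)
    y+=11*np.sin(q)  # finger half width while it faces the side
    w=np.array([585,y,z]);
    print(round(q,2),w.round(),'' if prev is None else (M.T@(w-prev)/20).round(2));prev=w
```

```text
[585.99632674 312.09332778 283.02381472]
1.9 [585. 288. 271.] 
1.8 [585. 277. 275.] [ 0.52 -0.   -0.21]
1.7 [585. 266. 277.] [ 0.54 -0.   -0.16]
1.6 [585. 255. 278.] [ 0.56 -0.   -0.1 ]
1.5 [585. 243. 278.] [ 0.57 -0.   -0.05]
1.4 [585. 232. 278.] [0.58 0.   0.01]
1.3 [585. 220. 275.] [0.58 0.   0.07]
1.2 [585. 209. 272.] [0.58 0.   0.13]
1.1 [585. 198. 268.] [0.57 0.   0.18]
1.0 [585. 187. 262.] [0.55 0.   0.23]
0.9 [585. 177. 256.] [0.53 0.   0.28]
0.8 [585. 167. 249.] [0.5  0.   0.33]
0.7 [585. 158. 241.] [0.47 0.   0.38]
0.6 [585. 150. 232.] [0.44 0.   0.42]
0.5 [585. 143. 222.] [0.39 0.   0.46]
0.4 [585. 136. 212.] [0.35 0.   0.49]
0.3 [585. 131. 201.] [0.3  0.   0.51]
0.2 [585. 127. 190.] [0.25 0.   0.54]
0.1 [585. 123. 179.] [0.2  0.   0.55]
-0.0 [585. 121. 167.] [0.14 0.   0.57]
```

Request:
move_arm([
  [0.6,0,0,0,255],
  [0.6,0,0,0,255],
  [0.6,0,0,0,255],
  [0.5,0,0,0,255],
  [0.55,0,-0.05,0,255],
  [0.55,0,-0.05,0,255],
  [0,0,0,0,255],
])

```text
time_s: 39.08
eef_pos: [584.1, 242.3, 284.9]
orientation: [-2.185, 2.184, 0.068]
ft_force: [-0.5, 0.4, 1.1]
opening: 0.1
```

Request:
move_arm([
  [0.6,0,0,0,255],
  [0.6,0,0.05,0,255],
  [0.6,0,0.1,0,255],
  [0.6,0,0.2,0,255],
  [0,0,0,0,255],
])

```text
time_s: 39.5
eef_pos: [584.1, 194.7, 272.8]
orientation: [-2.186, 2.186, 0.069]
ft_force: [-0.6, -0.3, -0.6]
opening: 0.0
```

Request:
move_arm([
  [0.55,0,0.23,0,255],
  [0.55,0,0.28,0,255],
])

```text
time_s: 39.67
eef_pos: [584.3, 175.6, 261.9]
orientation: [-2.187, 2.182, 0.069]
ft_force: [0.4, 1.7, 0.3]
opening: -0.0
```

Run:
```python
from bolts import *
im=snap('scene','s20');print([(np.round(d['uv']),d['confidence']) for d in manip.recognise('scene','lid_edge')],[(np.round(d['uv']),d['confidence']) for d in manip.recognise('scene','lid')])
f=lambda x,y,z:[*fw(x,y),z]
for a in (1.7,1.4,1.1,.8,.5,0): print(a,proj('scene',[f(0,163-163*np.cos(a),163.5+163*np.sin(a)),f(0,163-80*np.cos(a),163.5+80*np.sin(a))]).round().tolist())
p,M,s=tool();print(p,s['ft_force'])
cv2.imwrite('pics/s20c.png',cv2.resize(im[60:320,220:520],(0,0),fx=2,fy=2)[:,:,::-1])
```

```text
[(array([380., 194.]), 0.71), (array([148., 284.]), 0.51)] [(array([380., 193.]), 0.67), (array([458., 206.]), 0.5)]
1.7 [[414.0, 151.0], [406.0, 182.0]]
1.4 [[395.0, 158.0], [398.0, 186.0]]
1.1 [[376.0, 171.0], [389.0, 192.0]]
0.8 [[359.0, 187.0], [381.0, 199.0]]
0.5 [[347.0, 206.0], [375.0, 208.0]]
0 [[339.0, 235.0], [371.0, 222.0]]
[584.20031411 174.69862208 261.4367739 ] [-0.43631843 -0.98205284  0.66754869]
```

Request:
move_arm([
  [0.5,0,0.36,0,255],
  [0.47,0,0.4,0,255],
  [0.44,0,0.45,0,255],
  [0.39,0,0.5,0,255],
  [0.35,0,0.5,0,255],
  [0,0,0,0,255],
])

```text
time_s: 40.32
eef_pos: [583.5, 134.5, 211.5]
orientation: [-2.189, 2.188, 0.073]
ft_force: [-0.2, -0.2, -0.6]
opening: -0.2
```

Request:
move_arm([
  [0.3,0,0.52,0,255],
  [0.25,0,0.55,0,255],
  [0.1,0,0.55,0,255],
  [0,0,0,0,255],
])

```text
time_s: 40.65
eef_pos: [583.6, 124.6, 178.2]
orientation: [-2.189, 2.187, 0.073]
ft_force: [0.2, -0.4, -0.7]
opening: 0.4
```

Request:
move_arm([
  [0,0,0.4,0,255],
  [0,0,0,0,255],
])

```text
time_s: 40.82
eef_pos: [584.4, 125.8, 172.3]
orientation: [-2.188, 2.184, 0.07]
ft_force: [0.0, 0.8, -0.8]
opening: 0.1
```

Request:
move_arm([
  [0,0,0.2,0,255],
  [0,0,0,0,255],
  [0,0,0,0,255],
])

```text
time_s: 41.07
eef_pos: [584.7, 126.2, 169.8]
orientation: [-2.187, 2.183, 0.069]
ft_force: [-0.2, 0.3, 1.0]
opening: -0.1
```

Request:
move_arm([
  [0,0,0.15,0,255],
  [0,0,0,0,255],
  [0,0,0,0,255],
])

```text
time_s: 41.32
eef_pos: [585.1, 126.3, 168.0]
orientation: [-2.186, 2.182, 0.068]
ft_force: [-1.4, -0.3, 5.9]
opening: -0.2
```

Request:
move_arm([
  [0,0,0.15,0,255],
  [0,0,0,0,255],
  [0,0,0,0,255],
])

```text
time_s: 41.57
eef_pos: [585.3, 126.3, 167.8]
orientation: [-2.186, 2.18, 0.065]
ft_force: [-7.1, 0.6, 14.9]
opening: 0.4
```

Request:
move_arm([
  [0,0,-1,0,255],
  [0,0,-1,0,255],
  [0,0,-1,0,255],
  [0,0,-1,0,255],
  [0,1,-0.5,0,255],
  [0,1,0,0,255],
  [0,1,0,0,255],
  [0,1,0,0,255],
  [0,1,0,0,255],
  [0,1,0,0,255],
])

```text
time_s: 42.4
eef_pos: [463.4, 120.2, 252.6]
orientation: [-2.187, 2.184, 0.07]
ft_force: [0.0, 0.1, 0.8]
opening: -0.2
```

Request:
move_arm([
  [0,1,0,0,255],
  [0,1,0,0,255],
  [-1,0,0,0,255],
  [-1,0,0,0,255],
  [-1,0,0,0,255],
  [-1,0,0,0,255],
  [-1,0,0,0,255],
  [-1,0,0,0,255],
  [-1,0,0,0,255],
  [0,0,0,0,255],
])

```text
time_s: 43.23
eef_pos: [423.7, 262.3, 261.2]
orientation: [-2.19, 2.182, 0.071]
ft_force: [-0.7, -0.9, -0.2]
opening: 0.2
```

Run:
```python
from fit import *
a=snap('top','t21');b=snap('scene','s21')
for q in ['lid','lid_edge','bolt1','drawer','drawer_front','long_bolt']: print(q,[([round(x) for x in d['uv']],round(d['confidence'],2)) for c in ('scene','top') for d in manip.recognise(c,q)])
f=lambda x,y,z:[*fw(x,y),z]
print(proj('top',[f(x,0,167) for x in(-73,73)]).round().tolist(),proj('scene',[f(x,0,167) for x in(-73,73)]).round().tolist())
cv2.imwrite('pics/m21.png',np.hstack([cv2.resize(a[120:340,180:600],(0,0),fx=1.14,fy=1.14),cv2.resize(b[120:371,100:390],(0,0),fx=1,fy=1)])[:,:,::-1])
print(tool()[0])
```

```text
lid [([368, 221], 0.97), ([279, 209], 0.88), ([528, 249], 0.25)]
lid_edge [([371, 221], 0.68), ([277, 207], 0.95)]
bolt1 [([458, 209], 0.22)]
drawer [([149, 288], 0.57), ([528, 248], 0.73), ([327, 214], 0.17)]
drawer_front [([150, 289], 0.58), ([528, 250], 0.63)]
long_bolt [([193, 272], 0.65), ([475, 304], 0.88), ([294, 301], 0.68)]
[[322.0, 244.0], [319.0, 171.0]] [[323.0, 215.0], [356.0, 255.0]]
[424.2 259.7 262.4]
```

View pics/m21.png

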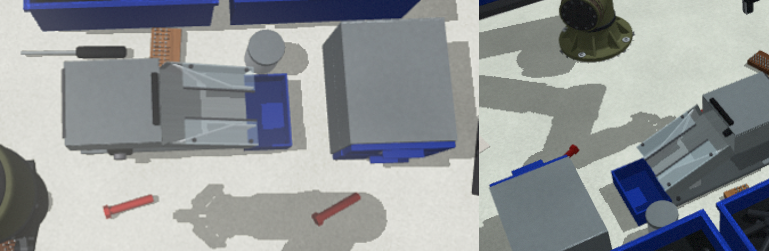

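The picture shows the lid flat on the hopper at about (110,105), the drawer front against the unit at about (395,150), and no dark bolts left on the bench. The arm is clear of everything, so I'm handing in.

```bash
python3 -c "
from plant import manip;print(manip.sign_off())"
```

```text
the job is handed in; nothing more can be done
None
```

The job is done and handed in after about 43 s of the 210 s. No verdict is reported, so this rests on my own last checks.

**What I did:**
- I pushed the over-long bolt up the chute into the hopper and lifted it out. I laid it in the reject drawer and pushed the drawer home.
- Only two short bolts were on the bench. I put both in the hopper, then swung the lid shut.

**Last checks:**
- **Long bolt:** a picture after release showed it lying in the drawer. The drawer hid it once shut.
- **Drawer:** it stopped hard, with the push rising to 28 N while the finger stayed put. The last picture shows it shut.
- **Lid:** it also stopped hard, at 15 N with the fingertip at 168 mm, and it was seen where a shut lid should be. A wrist picture just before showed both bolts inside the hopper, merged into one dark patch.
- **Bench:** no dark bolts are left, and the arm ended clear of everything. Nothing showed a bystander being touched, but I did not measure their positions at the end.

**What disagreed:**
- **Drawer front position:** a rough wrist reading after the drawer shut put its front about 5 mm further out than the contact point. I trusted the hard stop instead.
- **Drawer front width:** it measured 190 mm against the 176 mm given.
- **Second short bolt:** it was about 3 cm from where I first saw it, so I measured it again before gripping.
- **Tool tilt:** near its last joint's limit the tool picked up a tilt of about 0.07 rad. It stayed for the rest of the run, and I allowed for it.

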